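Clear the print plate and hold the ball tray level for inspection

TASK

Clear the printer's build plate: first stand the orange glue stick fully down in the storage slot with the orange labels and let go of it, then pick up the white tray by its black grip and carry it, without ever letting the loose steel ball leave its pocket, to above the middle of the green mat. Finish while still holding it there in the gripper, level and still, with the tray at about the height of the inspection camera's lens (11 cm above the bench). Leave the blue glue stick, the scraper and the jar where they are.

Things in the scene. Friction and masses are not known exactly. Their poses are not given: they have to be found in the camera images.
- stick: Glue stick with an orange cap and a white body, loose, standing upright on the build plate: a cylinder 26 mm in diameter and 95 mm tall, 40 g. Origin: centre of its underside; z along its axis to the cap.
- slot_orange: The stick's own slot: a fixed black block, 46 (x) x 66 (y) x 48 (z) mm, orange labels on its top beside the hole and on its y faces. Its round upright hole, 31 mm wide, 44 mm deep, 2 mm chamfer, is in its middle; empty at the start. Origin: centre of its underside, 10 mm above the bench; hole floor at z = 4 mm, mouth at z = 48 mm. A seated stick's origin is 4 mm above this origin.
- slot_green: The same kind of slot with green labels, empty, not for this stick. Origin as for slot_orange.
- slot_blue: The same kind of slot with blue labels, holding the blue stick. Origin as for slot_orange.
- blue_stick: Bystander: the same kind of glue stick with a blue cap, standing in the blue slot with its top about 109 mm above the bench. Origin: centre of its underside.
- rack: Fixed grey base plate, 250 (x) x 85 (y) x 10 (z) mm, on the left or right of the build plate. The three slots stand on it in a row along its x, 80 mm apart, in an order that varies. Origin: centre of its underside.
- build_plate: Fixed dark steel build plate, 235 x 235 x 8 mm, lying on the bench. Origin: centre of its underside.
- tray: Loose white tray on the plate, 130 (x) x 76 (y) x 8 (z) mm, 150 to 220 g without the ball. Grip: black upright tab at its centre, 30 mm along x, 12 mm thick along y, top at z = 70 mm; pinch it across its thickness. Round pocket for the ball at x = +42 mm, 35 mm wide, 3 mm deep; fixed steel bearing at x = -42 mm, 22 mm wide, 7 mm high. Origin: centre of its underside; z up.
- tray_grip (a point): Good pinching point in the tab: on its centre line, 52 mm above the tray's underside.
- tray_pocket (a point): Centre of the pocket's floor, 5 mm above the tray's underside; x = +42 mm in the tray frame.
- ball: Loose steel ball, 25 mm in diameter, 64 g, resting in the tray's pocket, where it may roll about 9 mm each way; it rolls out over the rim if the tray tips by about 40 degrees or is jerked. Its own frame turns as it rolls; use ball_center.
- ball_center (a point): Centre of the steel ball.
- mat: Fixed green mat, 160 x 160 x 3 mm, flat on the bench, on the opposite side to the slots. A small black inspection camera on a post, 130 mm tall and fixed to it, stands 140 to 200 mm from the mat's centre along its +x; the lens centre is 110 mm above the bench and looks along -x over the mat. Origin: centre of the mat's underside.
- scraper: Bystander: scraper with a red handle, about 190 mm long, lying on the bench near the robot. Origin: on the bench, under its middle.
- jar: Bystander: small jar, 48 mm wide, 60 mm tall, on the bench near the robot. Origin: centre of its underside.

How it is judged:
By the outcome, as a careful person would: the job done as asked, in the order asked, and still so for the second after the job is handed in, while the arm keeps its last pose, push and grip.
It also fails if it takes over 64 s, if anything falls off the work surface, if the arm or the gripper's body presses on something with over 40 N, if the wrist force passes 120 N, or if a joint passes its speed limit or range.

ROBOT

A 7-joint arm with a two-finger parallel gripper is mounted at the origin on the work surface. World frame = base frame: x ahead of the robot, y to its left, z up, the work surface at z = 0. Lengths are in m, angles in rad, forces in N, time in s.
With the tool pointing down it reaches from about 0.4 to 0.9 m from the base axis. Payload 5.5 kg.
Tool frame: the origin (TCP) lies at the very end of the fingers, on their centre line; the grasp point (between the pads) lies 19 mm behind it (env.tcp_to_grasp is the distance from the TCP to the grasp point, in m); z points along the fingers, y is the line along which they close (so a half turn about z gives the same grasp; the last joint's range is limited). The gripper opens to 92 mm and grips with 3 to 60 N. Pads are 19 mm wide; open, the fingers measure 130 mm over their backs; the gripper's body (75 mm by 190 mm) begins 47 mm behind the grasp point.
Start: joints at [-0.862, 0.501, -0.427, 1.55, 0.221, 1.138, -0.21], TCP at [0.28, 0.586, 0.227] pointing down, gripper open.
Joint ranges: [-2.88, 2.88], [-0.31, 2.03], [-1.54, 1.56], [0.2, 2.42], [-1.41, 4.55], [0.19, 2.02], [-2.57, 2.57]. Speed limits (rad/s): [2.57, 2.57, 3.14, 3.14, 3.14, 3.14, 3.14].

INTERFACE

Orientations are given as a unit quaternion [x, y, z, w].
In Python, from station import env, get_image, order, nets gives the robot as it stands.
- The arm moves only by the tool play_rows, never from a script. Its argument "rows" is a list of rows, each a list of 6 numbers: the shift along the world's x, y, z in mm, then the turn, a rotation vector about the world's x, y, z in degrees. A call has 1 to 12 rows; each row shifts and turns the commanded pose from where the row before left it; what a row does not reach is not made up. A row lasts 1/12 s, in which the tool goes at most 41.7 mm and 7.16 degrees, less where a joint would pass 70% of its speed; a pose out of reach is approached as far as the arm can. A call with a gripper value outside its range is refused whole. "jaw" is the finger opening in mm, from 0 to 91.8, set as the call begins (left out, the last holds). The fingers move at their own pace and stop on an object; "force" is the grip in N (left out, the last holds). Time passes only in rows, so rows that do not move let the fingers close. It gives the time, the measured TCP pose, the force, the opening and the grip force at its end, in the units of the state.
- env.get_state(): the state, without advancing time (a new reading comes with each control period).
- get_image(name): name is "scene" or "top" or "wrist"; returns a dict with "img" (384x512x3 uint8, red, green, blue), "mtx" (3x3 intrinsics, pixels), "world_from_camera" (4x4, takes a point from camera to world coordinates); the wrist camera has in their place "T_tool_cam" (4x4, takes a point from camera to tool coordinates, whose origin is the TCP and whose axes are the flange's). Camera axes: x right, y down, z forward; pixel columns grow to the right and rows downward; lengths in m; the calibration is good to about 2 mm. A picture is of the moment at which its call begins: read the wrist's pose just before it. There is no depth.
- order.job_done(): hands the job in; it is judged then, once.
Trained networks look in a picture, given as the dict that the camera call returned (one of the last four; its "shot" number tells which), for a name from the list of things; names that differ only in an ending like _2 or _b are one class to them, and where a whole thing is asked for, a point or a joint stands for the part that bears it (a point fixed in the world has none). Each returns a list of dicts, best first, with "p" (0 to 1); they miss things now and then, are a little off and sometimes report something else, mostly with a low value. They report only what shows in the picture. A call takes as long as a camera call.
- nets.outline_of(picture, query): "mask" (384x512 bool, what is visible of it) and "box" ([left, top, width, height] in pixels, round what is visible of it).
- nets.pinpoint(picture, query): "at" ([column, row] in pixels: a listed point, or the origin of a listed thing).
The state is a dict: "clock": time; "joints": joint angles; "qvel": joint speeds; "joint_efforts": joint torques, N m; "eef_pos": TCP position; "tcp_rot": TCP orientation; "ft_force": force on the tool from outside, world axes, zero at the start; "moment": the same for the moment, N m; "opening": opening from 0.0 (shut) to 1.0 (fully open); "grasp_force": force on a finger pad.
Only numpy, scipy, OpenCV 4.12 (cv2) and the standard library are available. Lean on these libraries where they do the work, as an engineer would, in place of code of your own. Each camera call takes 0.05 s, during which the arm holds its last target. There are 200 camera calls.

## Working session

There is one attempt and no reset: what is moved stays moved. The work goes in short steps, Python scripts to look and compute and a tool call to move; the robot and the scene stay as the last step left them, time stands still between calls to the robot, and variables do not carry over. Pictures are saved under pics/ and viewed, at most 10 in all, crops included, and the job is handed in when it is done.

Besides the shell and the picture viewer there is one more tool, called after "Request:" as a command line: name --pt "numbers of a row" for each row, then --argument value for the rest. play_rows: Moves the arm, as the interface text tells. Its arguments: {"type":"object","properties":{"rows":{"type":"array"},"jaw":{"type":"number"},"force":{"type":"number"}},"required":["rows"]}

```bash
mkdir -p pics; ls; cat > h.py <<'E'
import numpy as np, cv2
from station import env, get_image, order, nets
from scipy.spatial.transform import Rotation as R
def save(p,n): cv2.imwrite('pics/'+n,cv2.cvtColor(p['img'],cv2.COLOR_RGB2BGR))
def wfc(p):
    if 'world_from_camera' in p: return np.array(p['world_from_camera'])
    s=p['state']; T=np.eye(4); T[:3,:3]=R.from_quat(s['tcp_rot']).as_matrix(); T[:3,3]=s['eef_pos']
    return T@np.array(p['T_tool_cam'])
def shot(n):
    s=env.get_state(); p=get_image(n); p['state']=s; return p
def at_z(p,uv,z):
    T=wfc(p); d=T[:3,:3]@np.linalg.inv(p['mtx'])@np.array([uv[0],uv[1],1.]); return T[:3,3]+d*(z-T[2,3])/d[2]
def proj(p,X):
    c=np.linalg.inv(wfc(p))@np.append(X,1); u=np.array(p['mtx'])@c[:3]; return u[:2]/u[2]
def tri(ps,uvs):
    A=[];b=[]
    for p,uv in zip(ps,uvs):
        T=wfc(p); d=T[:3,:3]@np.linalg.inv(p['mtx'])@np.array([uv[0],uv[1],1.]); d/=np.linalg.norm(d)
        M=np.eye(3)-np.outer(d,d); A.append(M); b.append(M@T[:3,3])
    return np.linalg.lstsq(np.vstack(A),np.hstack(b),rcond=None)[0]
E
cat > a.py <<'E'
from h import *
np.set_printoptions(precision=4,suppress=True)
t=shot('top'); s=shot('scene'); save(t,'top.png'); save(s,'scene.png')
print(wfc(t)[:3,3],wfc(s)[:3,3],env.get_state()['tcp_rot'],env.tcp_to_grasp)
Z=dict(stick=.008,slot_orange=.01,slot_green=.01,slot_blue=.01,tray=.008,tray_grip=.060,tray_pocket=.013,ball_center=.0255,mat=0,rack=0,build_plate=0,scraper=0,jar=0)
for q,z in Z.items():
    a=nets.pinpoint(t,q); b=nets.pinpoint(s,q)
    o=[q]
    for n,p,r in (('t',t,a),('s',s,b)):
        for c in r[:2]: o+= [n,round(c['p'],2),np.round(c['at']),at_z(p,c['at'],z)[:2]]
    if a and b: o.append(tri([t,s],[a[0]['at'],b[0]['at']]))
    print(*o)
E
python3 a.py
```

```text
pics
[0.4081 0.0147 0.9927] [1.049  0.5588 0.7332] [ 0.221   0.9753 -0.0009 -0.0002] 0.0188
stick t 0.64 [259. 148.] [0.6724 0.0186] s 0.78 [210. 240.] [0.6666 0.0114] [0.6706 0.0181 0.0163]
slot_orange t 0.83 [390. 167.] [ 0.6146 -0.3033] s 0.61 [147. 157.] [ 0.6138 -0.3037] [ 0.6143 -0.303   0.0107]
slot_green t 0.86 [393. 194.] [ 0.5474 -0.3041] s 0.75 [171. 144.] [ 0.5412 -0.3085] s 0.54 [259. 219.] [0.5535 0.0334] [ 0.546  -0.3015  0.0164]
slot_blue t 0.89 [395. 229.] [ 0.4632 -0.3043] s 0.57 [194. 134.] [ 0.4705 -0.3055] [ 0.4655 -0.308   0.0055]
tray t 0.84 [249. 195.] [0.5549 0.0434] t 0.27 [258. 150.] [0.6671 0.0192] s 0.82 [260. 222.] [0.5554 0.0393] s 0.52 [147. 159.] [ 0.6174 -0.2987] [0.5557 0.0421 0.01  ]
tray_grip t 0.88 [250. 191.] [0.5553 0.0411]
tray_pocket t 0.92 [235. 186.] [0.5768 0.0778] t 0.65 [257. 150.] [0.6638 0.0224] s 0.7 [265. 234.] [0.5751 0.0742] s 0.36 [211. 240.] [0.668  0.0152] [0.5768 0.077  0.0163]
ball_center t 0.48 [241. 186.] [0.5729 0.0638] s 0.55 [264. 229.] [0.5766 0.0712] [0.573  0.0653 0.0187]
mat t 0.73 [152. 213.] [0.515  0.2848] s 0.7 [374. 283.] [0.4979 0.293 ] s 0.17 [211. 242.] [0.6629 0.0089] [0.5094 0.2897 0.0077]
rack t 0.59 [390. 196.] [ 0.5441 -0.2992] s 0.86 [172. 148.] [ 0.54   -0.3054] [ 0.5438 -0.2979  0.0058]
build_plate t 0.67 [256. 187.] [0.5754 0.0278] s 0.85 [248. 226.] [0.5779 0.0236] [0.5769 0.026  0.0008]
scraper t 0.7 [302. 275.] [ 0.3587 -0.0787] s 0.62 [288. 162.] [ 0.3627 -0.0728] [ 0.3578 -0.0786 -0.0059]
jar t 0.77 [220. 276.] [0.3608 0.1178] s 0.67 [347. 204.] [0.3672 0.1184] s 0.67 [249. 226.] [0.5779 0.0271] [ 0.3617  0.1169 -0.0046]
```

```bash
python3 -c "
import cv2
a=cv2.imread('pics/top.png')[110:310,100:440]
b=cv2.imread('pics/scene.png')
cv2.imwrite('pics/top2.png',cv2.resize(a,None,fx=2.3,fy=2.3,interpolation=cv2.INTER_CUBIC))
cv2.imwrite('pics/sc2.png',cv2.resize(b[100:340,100:420],None,fx=2.5,fy=2.5,interpolation=cv2.INTER_CUBIC))"
```

```text
(no output)
```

View pics/top2.png

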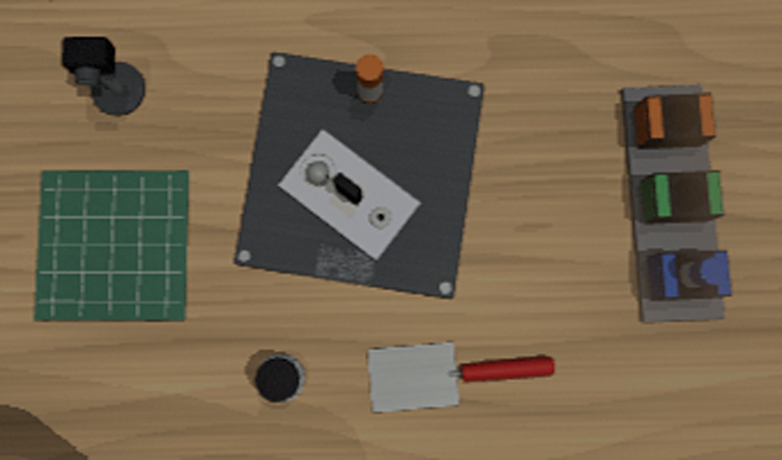

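View pics/sc2.png

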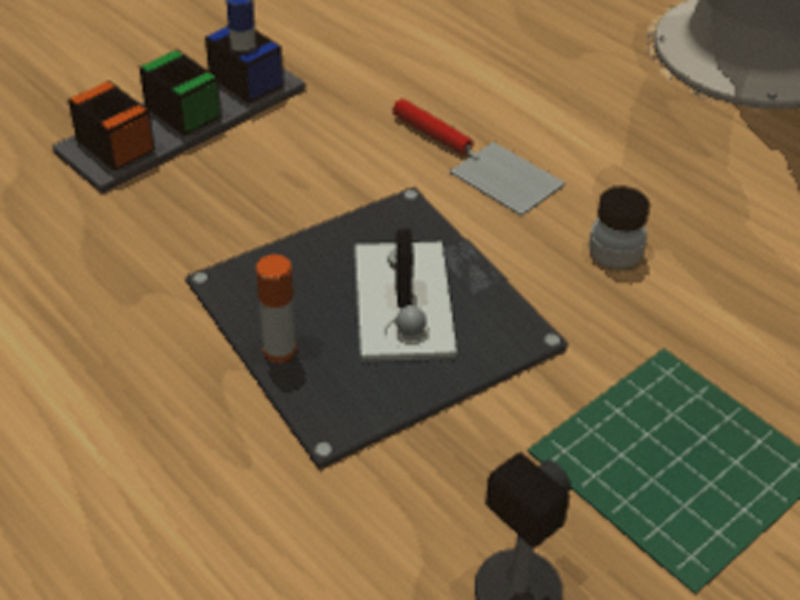

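The top view shows the orange stick at the plate's far edge, the tray turned with the ball towards +y, and the rack on the right with orange farthest out. The inspection camera is ahead of the mat. I'll fly to above the stick now.

Request:
play_rows --pt "21 -31 0 0 0 0" --pt "21 -31 0 0 0 0" --pt "21 -31 0 0 0 0" --pt "21 -31 0 0 0 0" --pt "21 -31 0 0 0 0" --pt "21 -31 0 0 0 0" --pt "21 -31 0 0 0 0" --pt "21 -31 0 0 0 0" --pt "21 -31 0 0 0 0" --pt "21 -31 0 0 0 0" --pt "21 -31 0 0 0 0" --pt "21 -31 0 0 0 0" --jaw 70

```text
clock: 2.4
eef_pos: [0.5331, 0.2129, 0.2271]
tcp_rot: [0.221, 0.975, 0.0, 0.0]
ft_force: [0.1, 0.6, 0.5]
opening: 0.765
grasp_force: 0.0
```

Request:
play_rows --pt "23 -33 0 0 0 0" --pt "23 -33 0 0 0 0" --pt "23 -33 0 0 0 0" --pt "23 -33 0 0 0 0" --pt "23 -33 0 0 0 0" --pt "15 -20 0 0 0 0" --pt "0 0 0 0 0 0" --pt "0 0 0 0 0 0"

```text
clock: 3.07
eef_pos: [0.6627, 0.027, 0.2262]
tcp_rot: [0.223, 0.975, -0.0, -0.0]
ft_force: [-0.2, 1.3, 0.2]
opening: 0.762
grasp_force: 0.0
```

```bash
cat > b.py <<'E'
from h import *
np.set_printoptions(precision=4,suppress=True)
w=shot('wrist'); t=shot('top'); s=shot('scene'); save(w,'w1.png')
print(w['state']['eef_pos'],w['state']['tcp_rot'],w['state']['joints'],w['state']['clock']); print(w['T_tool_cam'],wfc(w)[:3,3])
for q,z in dict(stick=.008,tray_grip=.06,tray_pocket=.013,tray=.008,ball_center=.0255).items():
    for c in nets.pinpoint(w,q)[:2]: print(q,c['p'],c['at'],at_z(w,c['at'],z))
for p in (w,s):
  for c in nets.outline_of(p,'stick')[:2]: print(c['p'],c['box'])
m=nets.outline_of(t,'mat')[0]['mask']
r=cv2.minAreaRect(np.argwhere(m)[:,::-1].astype(np.float32)); print('mat',at_z(t,r[0],.003),[at_z(t,x,.003)[:2] for x in cv2.boxPoints(r)])
for q in ('slot_orange','slot_green','slot_blue'):
  m=nets.outline_of(t,q); print(q,[(c['p'],c['box']) for c in m[:2]])
E
python3 b.py
```

```text
[0.6627 0.027  0.2262] [ 0.223   0.9748 -0.0003 -0.0002] [ 0.0626  0.4993 -0.2039  1.5199  0.1076  1.1339  0.9582] 3.0667
[[-0.0007 -0.9665 -0.2565  0.0692]
 [ 1.     -0.0006 -0.0005  0.0004]
 [ 0.0004 -0.2565  0.9665 -0.1578]
 [ 0.      0.      0.      1.    ]] [0.6006 0.0576 0.384 ]
stick 0.61 [240.9, 177.2] [0.667  0.0132 0.008 ]
tray_grip 0.56 [206.8, 63.6] [0.5525 0.0375 0.06  ]
tray_pocket 0.83 [257.3, 79.2] [0.5814 0.0743 0.013 ]
tray 0.58 [215.5, 68.6] [0.553  0.0402 0.008 ]
ball_center 0.72 [250.8, 75.7] [0.5763 0.0694 0.0255]
0.91 [223.6, 166.6, 29.6, 48.0]
0.16 [146.2, 10.5, 133.7, 108.8]
0.6 [202.3, 203.3, 16.2, 44.4]
0.21 [241.2, 191.2, 41.0, 53.6]
mat [0.5759 0.2894 0.003 ] [array([0.4303, 0.3755]), array([0.7417, 0.3675]), array([0.7277, 0.1998]), array([0.4182, 0.2151])]
slot_orange [(0.79, [375.1, 151.5, 33.8, 26.0]), (0.4, [372.0, 144.2, 39.9, 105.3])]
slot_green [(0.88, [378.2, 182.3, 36.0, 23.0])]
slot_blue [(0.72, [383.1, 218.2, 35.0, 24.0])]
```

View pics/w1.png

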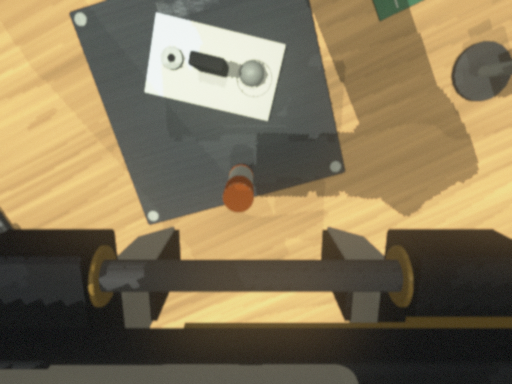

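The wrist view shows the stick, with its cap top near (239,196). I'll refine the stick, slot and mat by colour.

```bash
cat > c.py <<'E'
from h import *
np.set_printoptions(precision=4,suppress=True)
w=shot('wrist'); t=shot('top'); s=shot('scene')
print('cap',at_z(w,(238.5,196),.103), 'axis chk',proj(w,[.667,.0155,.103]),proj(w,[.667,.0155,.008]))
h=cv2.cvtColor(t['img'],cv2.COLOR_RGB2HSV)
g=((h[...,0]>60)&(h[...,0]<90)&(h[...,1]>80)).astype(np.uint8); 
n,l,st,ce=cv2.connectedComponentsWithStats(g)
i=1+st[1:,4].argmax(); r=cv2.minAreaRect(np.argwhere(l==i)[:,::-1].astype(np.float32)); 
C=[at_z(t,x,.003)[:2] for x in cv2.boxPoints(r)];print('mat',at_z(t,r[0],.003),np.array(C))
for p,nm in((t,'top'),(s,'scene')):
  h=cv2.cvtColor(p['img'],cv2.COLOR_RGB2HSV)
  for q,lo,hi in(('or',3,14),('gr',50,75),('bl',105,130)):
    m=((h[...,0]>=lo)&(h[...,0]<=hi)&(h[...,1]>150)&(h[...,2]>70)).astype(np.uint8)
    n,l,st,ce=cv2.connectedComponentsWithStats(m)
    for k in range(1,n):
      if st[k,4]>25: print(nm,q,st[k],ce[k],at_z(p,ce[k],.058)[:2])
im=t['img'][140:260,360:425]; cv2.imwrite('pics/rack.png',cv2.cvtColor(cv2.resize(im,None,fx=5,fy=5,interpolation=cv2.INTER_CUBIC),cv2.COLOR_RGB2BGR))
E
python3 c.py
```

```text
cap [0.6637 0.0179 0.103 ] axis chk [237.7167 200.5125] [240.7847 177.4201]
mat [0.508  0.2925 0.003 ] [[0.5892 0.3762]
 [0.5857 0.2122]
 [0.4288 0.2109]
 [0.4318 0.3711]]
top or [404 151   7  18  90] [406.7778 159.5667] [ 0.6223 -0.3268]
top or [381 152   8  18 108] [384.5093 160.6204] [ 0.6209 -0.2749]
top gr [456  56  15  14 146] [463.2192  62.5479] [ 0.8588 -0.4798]
scene or [ 447    6   65   72 2055] [481.18    40.7168] [-0.5068 -0.0599]
scene or [128 132  18  10  75] [136.5067 136.68  ] [ 0.6189 -0.3299]
scene or [257 139  32  23 179] [271.4972 150.1955] [ 0.4134 -0.0796]
scene or [141 142  18  10  78] [148.9359 146.3205] [ 0.6177 -0.2778]
scene or [  1 144  18   8  31] [  9.3226 146.0968] [ 0.8591 -0.4897]
scene or [145 146  16  20 204] [152.3578 155.8529] [ 0.6317 -0.2419]
scene or [203 202  14  21 253] [209.3715 211.9051] [ 0.6471 -0.0128]
scene gr [158 121  14   7  27] [164.7407 124.    ] [ 0.5381 -0.3307]
scene gr [170 129  16   8  43] [177.5116 132.5814] [ 0.5357 -0.2799]
scene gr [  0 158  13  11 104] [  5.4615 163.0769] [ 0.8899 -0.4329]
scene bl [ 37   0  51  14 445] [60.4022  5.1303] [ 0.3899 -1.2165]
```

View pics/rack.png

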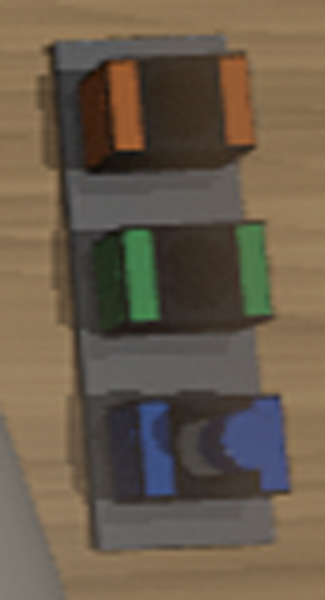

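The rack crop shows the orange slot's labels centred near (396,161) in the top image, which puts the hole at about (0.619,-0.303). I'll fit the cylinder model to the stick's outline.

```bash
cat >> h.py <<'E'
from scipy.optimize import least_squares
A=np.linspace(0,2*np.pi,40)
def cylbox(p,xy,z0,z1,r=.013):
    P=np.array([proj(p,[xy[0]+r*np.cos(a),xy[1]+r*np.sin(a),z]) for z in(z0,z1) for a in A])
    return np.r_[P.min(0),P.max(0)]
def fitcyl(p,box,x0,z0,z1,r=.013):
    b=np.array([box[0],box[1],box[0]+box[2],box[1]+box[3]])
    o=least_squares(lambda v:cylbox(p,v,z0,z1,r)-b,x0,diff_step=1e-3); return o.x,o.fun
E
cat > d.py <<'E'
from h import *
for n in('wrist','top','scene'):
    p=shot(n)
    for c in nets.outline_of(p,'stick')[:1]: print(n,c['p'],c['box'],*fitcyl(p,c['box'],[.667,.016],.008,.103))
E
python3 d.py
```

```text
wrist 0.86 [220.3, 167.3, 31.2, 46.6] [0.66627471 0.01399528] [ 0.34788526 -1.36745702 -0.34816648  1.09435875]
scene 0.75 [205.1, 202.3, 14.7, 44.6] [0.66332897 0.01843411] [-0.49844839  0.38639316  0.5333835  -0.38546867]
```

Request:
play_rows --pt "2 -6 -20 0 0 0" --pt "1 -5 -25 0 0 0" --pt "0 0 -25 0 0 0" --pt "0 0 -20 0 0 0" --pt "0 0 0 0 0 0" --pt "0 0 0 0 0 0"

```text
clock: 4.72
eef_pos: [0.6643, 0.0185, 0.1357]
tcp_rot: [0.221, 0.975, -0.0, -0.001]
ft_force: [0.1, 0.1, 1.4]
opening: 0.764
grasp_force: 0.0
```

```bash
cat > d.py <<'E'
from h import *
p=shot('wrist'); save(p,'w2.png'); print(p['state']['eef_pos'])
for c in nets.outline_of(p,'stick')[:1]: print(c['p'],c['box'],*fitcyl(p,c['box'],[.667,.016],.008,.103))
E
python3 d.py
```

```text
[0.6642834  0.01845564 0.13570043]
0.88 [224.6, 177.5, 39.9, 74.5] [0.66627197 0.01390118] [-2.03785679 -0.10956276  2.0394367   0.15507643]
```

View pics/w2.png

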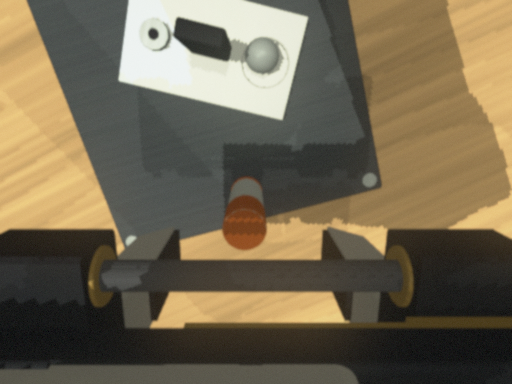

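The cap is between the finger planes at about (245,225); both fits agree on (0.666, 0.014).

Request:
play_rows --pt "2 -4 -10 0 0 0" --pt "0 0 -20 0 0 0" --pt "0 0 -20 0 0 0" --pt "0 0 -15 0 0 0" --pt "0 0 -6 0 0 0" --pt "0 0 0 0 0 0" --pt "0 0 0 0 0 0"

```text
clock: 5.4
eef_pos: [0.6679, 0.0144, 0.0664]
tcp_rot: [0.221, 0.975, 0.0, 0.0]
ft_force: [-0.0, -0.5, 0.2]
opening: 0.762
grasp_force: 0.0
```

Request:
play_rows --pt "0 0 0 0 0 0" --pt "0 0 0 0 0 0" --pt "0 0 0 0 0 0" --pt "0 0 0 0 0 0" --pt "0 0 0 0 0 0" --pt "0 0 0 0 0 0" --pt "0 0 0 0 0 0" --pt "0 0 0 0 0 0" --jaw 15 --force 15

```text
clock: 6.07
eef_pos: [0.6672, 0.0145, 0.0657]
tcp_rot: [0.221, 0.975, -0.0, -0.0]
ft_force: [0.3, -0.7, 0.7]
opening: 0.279
grasp_force: 15.0
```

Request:
play_rows --pt "0 0 15 0 0 0" --pt "0 0 25 0 0 0" --pt "0 0 30 0 0 0" --pt "-3 -20 24 0 0 0" --pt "-5 -33 0 0 0 0" --pt "-5 -33 0 0 0 0" --pt "-5 -33 0 0 0 0" --pt "-5 -33 0 0 0 0" --pt "-5 -33 0 0 0 0" --pt "-5 -33 0 0 0 0" --pt "-5 -33 0 0 0 0" --pt "-5 -33 0 0 0 0"

```text
clock: 7.07
eef_pos: [0.624, -0.2711, 0.1611]
tcp_rot: [0.221, 0.975, -0.0, 0.0]
ft_force: [1.3, -0.1, -0.6]
opening: 0.278
grasp_force: 15.0
```

Request:
play_rows --pt "-3 -20 0 0 0 0" --pt "-2 -13 0 0 0 0" --pt "0 0 0 0 0 0" --pt "0 0 0 0 0 0" --pt "0 0 0 0 0 0"

```text
clock: 7.48
eef_pos: [0.6203, -0.2994, 0.16]
tcp_rot: [0.22, 0.976, 0.001, 0.0]
ft_force: [-0.1, 1.1, -0.1]
opening: 0.28
grasp_force: 15.0
```

```bash
cat > e.py <<'E'
from h import *
np.set_printoptions(precision=4,suppress=True)
w=shot('wrist');s=shot('scene');t=shot('top'); st=w['state'];print(st['eef_pos'],st['opening'],st['grasp_force'])
save(w,'w3.png')
cv2.imwrite('pics/s3.png',cv2.cvtColor(cv2.resize(s['img'][60:200,80:230],None,fx=4,fy=4,interpolation=cv2.INTER_CUBIC),cv2.COLOR_RGB2BGR))
for p,n in((w,'w'),(s,'s'),(t,'t')):
  for q,z in(('slot_orange',.01),('stick',st['eef_pos'][2]-.0577)):
    for c in nets.pinpoint(p,q)[:1]: print(n,q,c['p'],c['at'],at_z(p,c['at'],z))
  for c in nets.outline_of(p,'stick')[:1]: print(n,'box',c['p'],c['box'])
h=cv2.cvtColor(w['img'],cv2.COLOR_RGB2HSV)
m=((h[...,0]>=3)&(h[...,0]<=14)&(h[...,1]>150)&(h[...,2]>70)).astype(np.uint8)
n,l,sa,ce=cv2.connectedComponentsWithStats(m)
for k in range(1,n):
  if sa[k,4]>40: print(sa[k],ce[k],at_z(w,ce[k],.058))
E
python3 e.py; cd pics; python3 -c "
import cv2,numpy as np
a=cv2.imread('w3.png');b=cv2.imread('s3.png')
b=cv2.resize(b,(int(b.shape[1]*384/b.shape[0]),384));b=b[:,:]
x=np.hstack([a,b])
cv2.imwrite('ws3.png',cv2.resize(x,(800,int(x.shape[0]*800/x.shape[1]))))"
```

```text
[ 0.6203 -0.2994  0.16  ] 0.2803815894787801 14.99845951795578
w slot_orange 0.59 [247.1, 181.0] [ 0.6184 -0.3013  0.01  ]
w stick 0.87 [249.6, 212.9] [ 0.6203 -0.2996  0.1023]
w box 0.8 [220.3, 193.3, 60.4, 117.8]
s slot_orange 0.88 [148.9, 156.4] [ 0.6095 -0.3025  0.01  ]
s stick 0.48 [140.5, 124.3] [ 0.6142 -0.3078  0.1023]
s box 0.83 [132.0, 108.5, 16.4, 24.9]
t slot_orange 0.94 [387.5, 166.1] [ 0.618  -0.2962  0.01  ]
t stick 0.57 [399.9, 156.4] [ 0.6197 -0.2959  0.1023]
t box 0.64 [394.3, 152.9, 23.1, 8.3]
[260 152  36  55 921] [277.7134 179.3094] [ 0.6179 -0.2744  0.058 ]
[200 183  29  51 687] [215.8413 204.6536] [ 0.6156 -0.3269  0.058 ]
[234 191  33  10  71] [250.1831 194.0845] [ 0.6195 -0.2988  0.058 ]
[ 221  225   60   34 1380] [250.4877 242.0464] [ 0.6559 -0.3158  0.058 ]
[235 254  33   6 158] [250.8671 256.8418] [ 0.6679 -0.3211  0.058 ]
[220 292  62  19 820] [250.4866 299.0805] [ 0.703  -0.3382  0.058 ]
```

View pics/ws3.png

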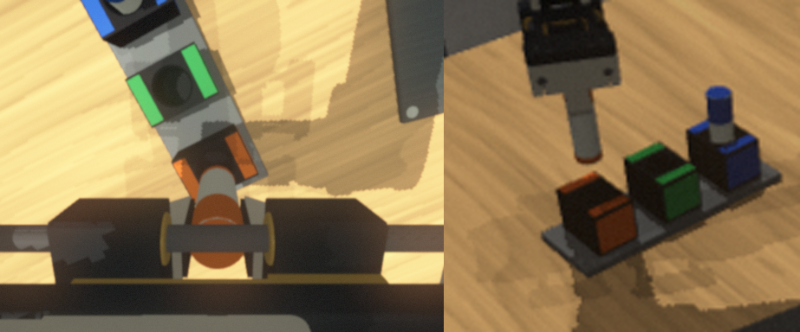

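The wrist view shows the stick held upright, its foot just over the orange block. I'll nudge, go lower and compare foot with hole there.

Request:
play_rows --pt "-1 -1 -10 0 0 0" --pt "0 -1 -12 0 0 0" --pt "0 0 -8 0 0 0" --pt "0 0 0 0 0 0" --pt "0 0 0 0 0 0" --pt "0 0 0 0 0 0"

```text
clock: 8.58
eef_pos: [0.6183, -0.3045, 0.1294]
tcp_rot: [0.221, 0.975, 0.0, -0.0]
ft_force: [0.0, -0.4, -0.3]
opening: 0.284
grasp_force: 15.0
```

```bash
sed -i 's/w3.png/w4.png/;s/s3.png/s4.png/' e.py; python3 e.py; cd pics; python3 -c "
import cv2,numpy as np
a=cv2.imread('w4.png')[130:280,170:330];b=cv2.imread('s4.png')[140:480,180:560]
x=np.hstack([cv2.resize(a,(400,375),interpolation=2),cv2.resize(b,(400,375))])
cv2.imwrite('ws4.png',x)"
```

```text
[ 0.6183 -0.3045  0.1294] 0.283977781227964 14.998233765363693
w slot_orange 0.73 [252.8, 187.5] [ 0.6173 -0.3015  0.01  ]
w stick 0.76 [247.7, 210.7] [ 0.6164 -0.3052  0.0717]
w box 0.91 [221.0, 194.1, 56.7, 118.6]
s slot_orange 0.78 [146.4, 158.7] [ 0.619  -0.2988  0.01  ]
s stick 0.5 [141.7, 138.1] [ 0.6216 -0.299   0.0717]
s box 0.79 [133.7, 117.5, 14.5, 21.7]
t slot_orange 0.68 [386.3, 165.4] [ 0.6198 -0.2934  0.01  ]
t stick 0.63 [397.6, 161.0] [ 0.6162 -0.3006  0.0717]
t box 0.44 [391.6, 154.4, 20.9, 10.7]
[ 268  158   42   61 1150] [289.1226 187.9487] [ 0.6177 -0.2744  0.058 ]
[233 191  35  10  61] [249.3443 194.5902] [ 0.6102 -0.3011  0.058 ]
[202 192  27  44 602] [216.4751 210.3987] [ 0.6106 -0.3268  0.058 ]
[ 221  225   60   35 1386] [250.43   242.0483] [ 0.6423 -0.3157  0.058 ]
[234 254  34   6 157] [250.4904 256.8025] [ 0.6526 -0.3206  0.058 ]
[220 292  62  19 827] [250.5151 299.1306] [ 0.6838 -0.3355  0.058 ]
```

View pics/ws4.png

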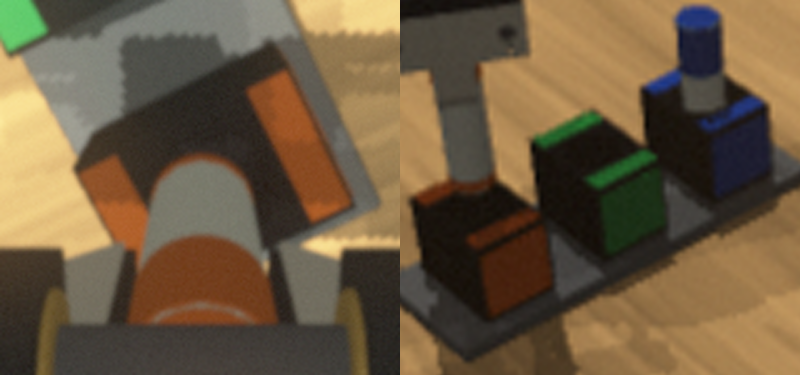

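The foot sits slightly toward the left (-y) label; I'll work out the offset numerically.

```bash
cat > f.py <<'E'
from h import *
np.set_printoptions(precision=4,suppress=True)
p=shot('wrist'); zb=p['state']['eef_pos'][2]-.0577; ax=np.array([-.902,.431,0]); print(zb)
for a in ((250,193),(251.,193)): print('foot',at_z(p,a,zb)-.013*ax)
f=lambda x,y:(x/2.5+170,y/2.5+130)
c=[at_z(p,f(*q),.058) for q in((248,92),(290,70),(352,203),(310,222))]
print(np.array(c)); c=np.array(c); m=c.mean(0)
dx=((c[1]-c[2])+(c[0]-c[3]));dx/=-np.linalg.norm(dx); dy=np.array([-dx[1],dx[0],0])
print('label',m,'dirs',dx,dy,np.linalg.norm(c[1]-c[2]),np.linalg.norm(c[0]-c[1]))
L=[at_z(p,f(*q),.058) for q in((80,175),(117,157))]; print('left label back edge',np.array(L), 'right back',c[:2])
bc=[at_z(p,f(*q),.058) for q in((78,166),(276,42),(354,206))]; print('corners',np.array(bc),np.linalg.norm(bc[0]-bc[1]),np.linalg.norm(bc[1]-bc[2]))
print('centre from diag (backleft,frontright)',(bc[0]+bc[2])/2)
E
python3 f.py
```

```text
0.07211172918642503
foot [ 0.6179 -0.3043  0.0721]
foot [ 0.6182 -0.3037  0.0721]
[[ 0.5986 -0.2807  0.058 ]
 [ 0.598  -0.268   0.058 ]
 [ 0.6398 -0.2676  0.058 ]
 [ 0.6398 -0.2804  0.058 ]]
label [ 0.619  -0.2742  0.058 ] dirs [ 1.      0.0072 -0.    ] [-0.0072  1.      0.    ] 0.041747159473030024 0.012716296418153215
left label back edge [[ 0.5996 -0.3326  0.058 ]
 [ 0.5995 -0.3209  0.058 ]] right back [[ 0.5986 -0.2807  0.058 ]
 [ 0.598  -0.268   0.058 ]]
corners [[ 0.5971 -0.3318  0.058 ]
 [ 0.5895 -0.2683  0.058 ]
 [ 0.6408 -0.2674  0.058 ]] 0.06402978879135106 0.05128309838303346
centre from diag (backleft,frontright) [ 0.619  -0.2996  0.058 ]
```

Same-picture comparison: hole at (0.619,-0.3005), foot at (0.618,-0.304), so shift (+1,+3.5).

Request:
play_rows --pt "1 3.5 0 0 0 0" --pt "0 0 -5 0 0 0" --pt "0 0 -6 0 0 0" --pt "0 0 -5 0 0 0" --pt "0 0 -4 0 0 0" --pt "0 0 0 0 0 0" --pt "0 0 0 0 0 0"

```text
clock: 9.82
eef_pos: [0.6188, -0.3009, 0.109]
tcp_rot: [0.221, 0.975, 0.0, -0.001]
ft_force: [-0.1, 0.5, 0.3]
opening: 0.281
grasp_force: 15.0
```

Request:
play_rows --pt "0 0 -5 0 0 0" --pt "0 0 -6 0 0 0" --pt "0 0 -6 0 0 0" --pt "0 0 -6 0 0 0" --pt "0 0 -6 0 0 0" --pt "0 0 -4 0 0 0" --pt "0 0 0 0 0 0" --pt "0 0 0 0 0 0"

```text
clock: 10.48
eef_pos: [0.619, -0.3009, 0.0762]
tcp_rot: [0.221, 0.975, 0.0, -0.0]
ft_force: [-0.0, 0.2, -1.1]
opening: 0.28
grasp_force: 15.0
```

Request:
play_rows --pt "0 0 -2 0 0 0" --pt "0 0 -2 0 0 0" --pt "0 0 -1 0 0 0" --pt "0 0 0 0 0 0" --pt "0 0 0 0 0 0"

```text
clock: 10.9
eef_pos: [0.6193, -0.301, 0.0718]
tcp_rot: [0.221, 0.975, -0.0, 0.0]
ft_force: [-0.6, 0.4, -0.3]
opening: 0.28
grasp_force: 15.0
```

Request:
play_rows --pt "0 0 -1 0 0 0" --pt "0 0 -1 0 0 0" --pt "0 0 0 0 0 0" --pt "0 0 0 0 0 0"

```text
clock: 11.23
eef_pos: [0.6198, -0.3013, 0.0716]
tcp_rot: [0.221, 0.975, -0.0, 0.001]
ft_force: [-2.4, 1.2, 9.3]
opening: 0.279
grasp_force: 15.0
```

Request:
play_rows --pt "0 0 0 0 0 0" --pt "0 0 0 0 0 0" --pt "0 0 0 0 0 0" --pt "0 0 0 0 0 0" --pt "0 0 0 0 0 0" --pt "0 0 0 0 0 0" --pt "0 0 10 0 0 0" --pt "0 0 20 0 0 0" --pt "0 0 30 0 0 0" --pt "0 0 35 0 0 0" --pt "0 0 35 0 0 0" --pt "0 0 0 0 0 0" --jaw 55

```text
clock: 12.23
eef_pos: [0.6239, -0.3029, 0.2096]
tcp_rot: [0.221, 0.975, -0.001, 0.007]
ft_force: [1.7, -1.4, 1.2]
opening: 0.597
grasp_force: 0.0
```

```bash
cat > g.py <<'E'
from h import *
np.set_printoptions(precision=4,suppress=True)
w=shot('wrist');s=shot('scene');t=shot('top'); st=w['state'];print(st['eef_pos'],st['joints'])
for p,n in((w,'w'),(s,'s'),(t,'t')):
  for c in nets.outline_of(p,'stick')[:1]: print(n,c['p'],c['box'])
  print('pred seated',cylbox(p,[.619,-.3005],.058,.109))
for p,n in((s,'s'),(t,'t')):
  for q,z in dict(tray_grip=.060,tray_pocket=.013,tray=.008,ball_center=.0255).items():
    for c in nets.pinpoint(p,q)[:1]: print(n,q,round(c['p'],2),at_z(p,c['at'],z))
  for c in nets.outline_of(p,'tray')[:1]:
    r=cv2.minAreaRect(np.argwhere(c['mask'])[:,::-1].astype(np.float32)); print(n,np.array([at_z(p,x,.016)[:2] for x in cv2.boxPoints(r)]))
a=s['img'][60:200,80:260]; cv2.imwrite('pics/s5.png',cv2.cvtColor(cv2.resize(a,None,fx=4,fy=4,interpolation=2),cv2.COLOR_RGB2BGR))
E
python3 g.py
```

```text
[ 0.6239 -0.3029  0.2096] [ 0.5123  0.5542 -0.1459  1.4669  0.086   1.1125  1.4759]
w 0.95 [234.4, 160.2, 32.0, 42.0]
pred seated [233.4012 159.3588 266.9744 203.2691]
s 0.65 [134.8, 118.6, 18.3, 27.9]
pred seated [134.1612 120.7908 148.7848 145.4851]
t 0.63 [388.5, 149.6, 21.5, 17.3]
pred seated [389.9612 150.2084 408.9325 166.6328]
s tray_grip 0.83 [0.5489 0.0395 0.06  ]
s tray_pocket 0.88 [0.5794 0.0699 0.013 ]
s tray 0.65 [0.5569 0.0415 0.008 ]
s ball_center 0.62 [0.5726 0.0687 0.0255]
s [[ 0.5305 -0.0513]
 [ 0.4618 -0.0015]
 [ 0.5669  0.1164]
 [ 0.6275  0.0712]]
t tray_grip 0.96 [0.5567 0.0413 0.06  ]
t tray_pocket 0.82 [0.5779 0.0724 0.013 ]
t tray 0.71 [0.5531 0.0307 0.008 ]
t ball_center 0.45 [0.5696 0.0686 0.0255]
t [[ 0.5656  0.114 ]
 [ 0.6265  0.0668]
 [ 0.5439 -0.0351]
 [ 0.4844  0.0124]]
```

View pics/s5.png

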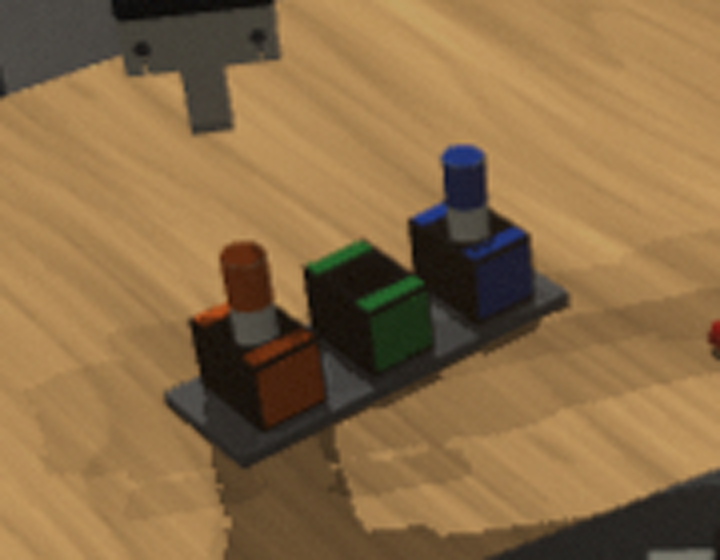

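The orange stick is seated level with the blue one, and the masks match the prediction. The tray is centred near (0.555,0.040) with its x axis at about 51°. I'll turn and move over it.

Request:
play_rows --pt "-5 23 0 0 0 -7" --pt "-5 23 0 0 0 -7" --pt "-5 23 0 0 0 -7" --pt "-5 23 0 0 0 -7" --pt "-5 23 0 0 0 -7" --pt "-5 23 0 0 0 -7" --pt "-5 23 0 0 0 -7" --pt "-5 23 0 0 0 -7" --pt "-5 23 0 0 0 -7" --pt "-5 23 0 0 0 -7" --pt "-5 23 0 0 0 -7" --pt "-5 23 0 0 0 -7"

```text
clock: 14.03
eef_pos: [0.559, -0.0238, 0.2]
tcp_rot: [0.819, 0.574, 0.0, 0.0]
ft_force: [0.2, 0.3, 0.3]
opening: 0.595
grasp_force: 0.0
```

Request:
play_rows --pt "-3 23 0 0 0 -7" --pt "-3 22 0 0 0 -7" --pt "-2 20 0 0 0 -6" --pt "0 0 0 0 0 0" --pt "0 0 0 0 0 0" --pt "0 0 0 0 0 0"

```text
clock: 14.53
eef_pos: [0.5514, 0.0391, 0.1999]
tcp_rot: [0.904, 0.427, 0.0, 0.0]
ft_force: [0.1, -0.5, 0.5]
opening: 0.597
grasp_force: 0.0
```

```bash
cat > i.py <<'E'
from h import *
np.set_printoptions(precision=4,suppress=True)
w=shot('wrist');st=w['state'];print(st['eef_pos'],st['joints']); Rm=R.from_quat(st['tcp_rot']).as_matrix(); print('tool y yaw',np.degrees(np.arctan2(Rm[1,1],Rm[0,1])),'tool z',Rm[:,2])
save(w,'w6.png')
for q,z in dict(tray_grip=.060,tray_pocket=.013,tray=.008,ball_center=.0255).items():
    for c in nets.pinpoint(w,q)[:1]: print(q,round(c['p'],2),c['at'],at_z(w,c['at'],z))
for c in nets.outline_of(w,'tray')[:1]:
    r=cv2.minAreaRect(np.argwhere(c['mask'])[:,::-1].astype(np.float32)); print(c['box'],np.array([at_z(w,x,.016)[:2] for x in cv2.boxPoints(r)]))
E
python3 i.py
```

```text
[0.5514 0.0391 0.1999] [-0.1986  0.3242  0.0958  1.8402 -0.0358  0.9786 -0.7762]
tool y yaw -39.44124223280051 tool z [ 0.0004 -0.0007 -1.    ]
tray_grip 0.65 [251.7, 183.0] [0.5525 0.0394 0.06  ]
tray_pocket 0.66 [256.3, 133.1] [0.5816 0.0672 0.013 ]
tray 0.97 [251.1, 174.5] [0.5504 0.0374 0.008 ]
ball_center 0.82 [245.9, 137.8] [0.5716 0.071  0.0255]
[234.8, 125.6, 26.8, 21.8] [[0.5614 0.0811]
 [0.5847 0.0831]
 [0.5872 0.0599]
 [0.5636 0.0576]]
```

View pics/w6.png

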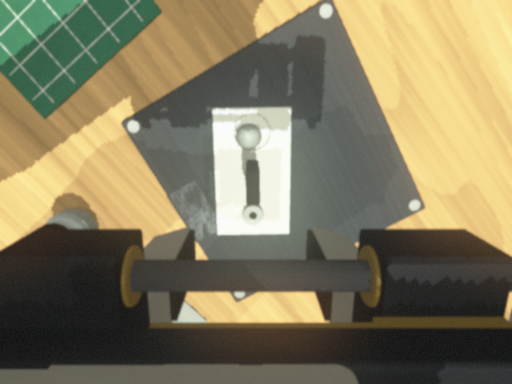

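The tray is aligned with the gripper; its top corners are at (213,108),(291,108),(290,234),(217,234).

```bash
cat > j.py <<'E'
from h import *
np.set_printoptions(precision=4,suppress=True)
w=shot('wrist'); c=np.array([at_z(w,x,.016) for x in((213,108),(291,108),(290,234),(217,234))]); print(c.mean(0),w['state']['eef_pos'])
d=c[0]+c[1]-c[2]-c[3]; print(np.degrees(np.arctan2(d[1],d[0])),np.linalg.norm(d)/2,np.linalg.norm(c[0]-c[1]))
for c in nets.outline_of(w,'tray_grip')[:2]: print(c['p'],c['box'])
E
python3 j.py
```

```text
[0.5529 0.038  0.016 ] [0.5513 0.039  0.1997]
51.12276042837645 0.12961438222385321 0.07520453527927529
0.72 [210.7, 105.4, 76.6, 130.1]
```

Request:
play_rows --pt "1 0 -15 0 0 0" --pt "0 0 -25 0 0 0" --pt "0 0 -25 0 0 0" --pt "0 0 -25 0 0 0" --pt "0 0 -25 0 0 0" --pt "0 0 -20 0 0 0" --pt "0 0 -12 0 0 0" --pt "0 0 -8 0 0 0" --pt "0 0 -4 0 0 0" --pt "0 0 0 0 0 0" --pt "0 0 0 0 0 0"

```text
clock: 15.85
eef_pos: [0.553, 0.04, 0.0415]
tcp_rot: [0.905, 0.426, 0.001, 0.0]
ft_force: [-0.2, 0.0, 1.1]
opening: 0.597
grasp_force: 0.0
```

Request:
play_rows --pt "0 0 0 0 0 0" --pt "0 0 0 0 0 0" --pt "0 0 0 0 0 0" --pt "0 0 0 0 0 0" --pt "0 0 0 0 0 0" --pt "0 0 0 0 0 0" --jaw 20 --force 10

```text
clock: 16.35
eef_pos: [0.5523, 0.04, 0.0409]
tcp_rot: [0.905, 0.426, 0.0, 0.0]
ft_force: [0.3, -0.4, 0.8]
opening: 0.234
grasp_force: 0.0
```

Request:
play_rows --pt "0 0 0 0 0 0" --pt "0 0 0 0 0 0" --pt "0 0 0 0 0 0" --pt "0 0 0 0 0 0" --pt "0 0 0 0 0 0" --pt "0 0 0 0 0 0" --jaw 4 --force 35

```text
clock: 16.85
eef_pos: [0.5524, 0.0399, 0.0408]
tcp_rot: [0.905, 0.426, 0.0, 0.0]
ft_force: [1.1, -0.5, -0.9]
opening: 0.13
grasp_force: 35.0
```

Request:
play_rows --pt "0 0 0 0 0 0" --pt "0 0 1 0 0 0" --pt "0 0 2 0 0 0" --pt "0 0 3 0 0 0" --pt "0 0 4 0 0 0" --pt "0 0 5 0 0 0" --pt "0 0 5 0 0 0" --pt "0 0 4 0 0 0" --pt "0 0 3 0 0 0" --pt "0 0 2 0 0 0" --pt "0 0 1 0 0 0" --pt "0 0 0 0 0 0" --force 50

```text
clock: 17.85
eef_pos: [0.5524, 0.04, 0.071]
tcp_rot: [0.905, 0.426, 0.0, 0.0]
ft_force: [-0.3, -0.0, -2.3]
opening: 0.127
grasp_force: 50.0
```

```bash
cat > k.py <<'E'
import sys
from h import *
np.set_printoptions(precision=4,suppress=True)
w=shot('wrist');s=shot('scene');st=w['state'];print(st['clock'],st['eef_pos'],st['ft_force'],st['moment'],st['opening']); save(w,sys.argv[1]+'w.png'); save(s,sys.argv[1]+'s.png')
Rm=R.from_quat(st['tcp_rot']).as_matrix();print('tool z',Rm[:,2]); zt=st['eef_pos'][2]-.0328; print('tray underside z',zt)
for p in(w,s):
  for q,z in dict(tray_pocket=.005,tray=0,ball_center=.0175).items():
    for c in nets.pinpoint(p,q)[:1]: print(q,round(c['p'],2),c['at'],at_z(p,c['at'],zt+z)-st['eef_pos'])
E
python3 k.py k1
```

```text
17.85 [0.5524 0.04   0.071 ] [-0.2669 -0.034  -2.3069] [-0.1723  0.0973  0.0071] 0.12679683456479773
tool z [ 0.0004  0.0001 -1.    ]
tray underside z 0.03818899508602807
tray_pocket 0.94 [254.1, 156.2] [ 0.0275  0.0311 -0.0278]
tray 0.59 [250.2, 228.4] [-0.0018 -0.0011 -0.0328]
ball_center 0.83 [244.0, 168.2] [ 0.0207  0.0311 -0.0153]
tray_pocket 0.59 [263.5, 226.8] [ 0.0317  0.0384 -0.0278]
tray 0.81 [260.2, 209.2] [-0.0008 -0.0067 -0.0328]
ball_center 0.6 [265.0, 216.4] [ 0.0185  0.0281 -0.0153]
```

Request:
play_rows --pt "-0.3 2 0.6 0 0 0" --pt "-0.9 5 1.4 0 0 0" --pt "-1.4 8 2.2 0 0 0" --pt "-1.9 11 3 0 0 0" --pt "-2.4 14 3.9 0 0 0" --pt "-2.9 17 4.7 0 0 0" --pt "-2.9 17 4.7 0 0 0" --pt "-2.9 17 4.7 0 0 0" --pt "-2.9 17 4.7 0 0 0" --pt "-2.9 17 4.7 0 0 0" --pt "-2.9 17 4.7 0 0 0" --pt "-2.9 17 4.7 0 0 0"

```text
clock: 19.25
eef_pos: [0.5242, 0.2015, 0.1153]
tcp_rot: [0.904, 0.427, 0.0, -0.0]
ft_force: [-0.6, -0.6, -2.2]
opening: 0.124
grasp_force: 50.0
```

Request:
play_rows --pt "-2.9 17 4.7 0 0 0" --pt "-2.9 17 4.7 0 0 0" --pt "-2.9 17 4.7 0 0 0" --pt "-2.4 14 3.9 0 0 0" --pt "-1.9 11 3 0 0 0" --pt "-1.4 8 2.2 0 0 0" --pt "-0.9 5 1.4 0 0 0" --pt "-0.3 2 0.6 0 0 0" --pt "0 0 0 0 0 0" --pt "0 0 0 0 0 0" --pt "0 0 0 0 0 0" --pt "0 0 0 0 0 0"

```text
clock: 20.25
eef_pos: [0.5097, 0.2889, 0.1397]
tcp_rot: [0.905, 0.426, -0.0, 0.0]
ft_force: [0.0, -0.1, -3.4]
opening: 0.124
grasp_force: 50.0
```

```bash
python3 k.py k2; cd pics; python3 -c "
import cv2,numpy as np
a=cv2.imread('k2w.png');b=cv2.imread('k2s.png')
x=np.hstack([a,b[100:370,240:500][:, :]if 0 else cv2.resize(b[130:370,260:500],(384,384),interpolation=2)])
cv2.imwrite('k2.png',cv2.resize(x,(800,343)))"
```

```text
20.25 [0.5097 0.2889 0.1397] [ 0.0084 -0.1324 -3.4022] [-0.1377  0.1028 -0.0008] 0.12449594123755969
tool z [-0.0002 -0.0006 -1.    ]
tray underside z 0.10690322024295154
tray_pocket 0.68 [250.8, 158.6] [ 0.0253  0.0312 -0.0278]
tray 0.95 [246.9, 224.3] [-0.0017  0.0021 -0.0328]
ball_center 0.74 [235.5, 160.0] [ 0.0201  0.0371 -0.0153]
tray_pocket 0.79 [385.5, 262.0] [ 0.0237  0.031  -0.0278]
tray 0.95 [378.1, 245.9] [-0.0003 -0.0013 -0.0328]
ball_center 0.46 [390.4, 257.5] [ 0.0202  0.0354 -0.0153]
```

View pics/k2.png

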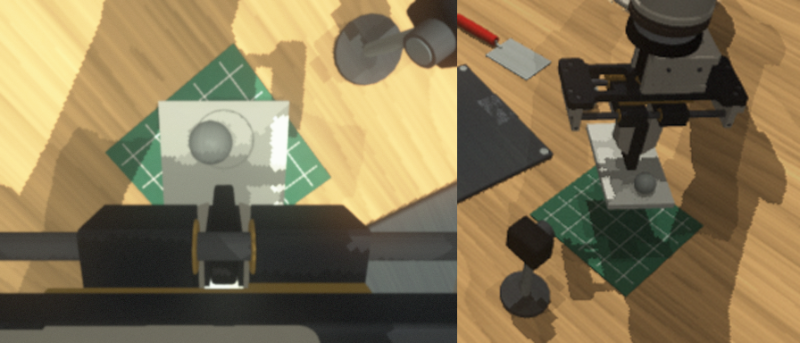

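The tray hangs level over the mat with the ball in its pocket. I'll let it settle and check once more.

Request:
play_rows --pt "0 1.5 0 0 0 0" --pt "0 0 0 0 0 0" --pt "0 0 0 0 0 0" --pt "0 0 0 0 0 0" --pt "0 0 0 0 0 0" --pt "0 0 0 0 0 0" --pt "0 0 0 0 0 0" --pt "0 0 0 0 0 0" --pt "0 0 0 0 0 0" --pt "0 0 0 0 0 0" --pt "0 0 0 0 0 0" --pt "0 0 0 0 0 0"

```text
clock: 21.65
eef_pos: [0.5094, 0.2915, 0.1399]
tcp_rot: [0.905, 0.426, 0.0, -0.0]
ft_force: [-0.4, 0.3, -3.2]
opening: 0.13
grasp_force: 50.0
```

```bash
python3 k.py k3; python3 - <<'E'
from h import *
w=shot('wrist'); zt=w['state']['eef_pos'][2]-.0328
# front corners of the tray top if level (yaw 51 deg) vs seen
a=np.radians(51);ex=np.array([np.cos(a),np.sin(a),0]);ey=np.array([-ex[1],ex[0],0])
o=np.array(w['state']['eef_pos'])*[1,1,0]+[0,0,zt+.008]
print([proj(w,o+.065*ex+s*.038*ey) for s in(1,-1)])
g=cv2.cvtColor(w['img'],cv2.COLOR_RGB2GRAY).astype(float)
for c in(195,220,255,290,310): print(c, 90+np.abs(np.diff(cv2.GaussianBlur(g,(3,3),0)[90:150,c])).argmax())
print(nets.outline_of(w,'ball')[0]['box'])
E
```

```text
21.65 [0.5094 0.2915 0.1399] [-0.3844  0.3493 -3.1639] [-0.1634  0.1256 -0.0203] 0.12971227595022147
tool z [ 0.  0. -1.]
tray underside z 0.10712554748940403
tray_pocket 0.65 [253.5, 157.1] [ 0.027   0.0309 -0.0278]
tray 0.8 [247.0, 226.0] [-0.0023  0.0013 -0.0328]
ball_center 0.6 [234.8, 160.5] [ 0.0196  0.0371 -0.0153]
tray_pocket 0.57 [388.7, 262.8] [ 0.0216  0.0331 -0.0278]
tray 0.85 [377.6, 246.4] [ 0.0018 -0.0037 -0.0328]
ball_center 0.52 [393.5, 258.1] [ 0.0179  0.037  -0.0153]
[array([176.81885334, 112.54757421]), array([323.82837253, 111.01077018])]
195 112
220 112
255 112
290 107
310 112
[215.0, 136.1, 43.0, 48.2]
```

The tray's front edge is where a level tray's would be (row 112), and the ball is at rest in the pocket. I'm handing in.

```bash
python3 -c "
from station import order
print(order.job_done())"
```

```text
the job is handed in; nothing more can be done
None
```

I handed the job in at about 22 s on the robot's clock, with no verdict returned: the orange stick is seated in the orange slot and released, and the gripper is holding the tray level and still above the middle of the mat at about 11 cm, with the ball in its pocket.

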